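# Fetch a bracket from the tilt bin behind the paint pots

### The job

I need the T-shaped steel bracket from the tilting bin, but a jar, a tin and a bottle stand in the way. Move all three onto the wooden tray, tilt the bin well forward, and stand the bracket on its base in the middle of the cork pad; leave the brass knob in the bin. Then shut the bin fully and put the jar, tin and bottle back upright, each in the very place where it stood at the start, without knocking any of them over or disturbing the brush mug.

Things in the scene. Friction and masses are not known exactly. Their poses are not given: they have to be found in the camera images.
- jar: White round jar with a flat lid, 50 mm diameter, 70 mm tall, 0.22 kg nominal. Loose; origin at the centre of its underside, z up.
- tin: Bare metal square tin, 46 x 46 mm, 80 mm tall plus a small dark square cap to 85 mm, 0.25 kg nominal; x and y square to its sides. Loose; origin at the centre of its underside, z up.
- bottle: Grey plastic round bottle, 40 mm diameter straight up to 64 mm, then narrowing to a black cap of 22 mm diameter, 88 mm tall in all, 0.18 kg nominal. Loose; origin at the centre of its underside, z up. Jar, tin and bottle stand in a row about 75 mm in front of the bin, about 90 mm apart, in any order.
- bracket: Steel bracket, an upside-down T: flat base 44 (x) x 32 (y) x 6 mm with an upright web 44 (x) x 10 (y) mm along its middle, 38 mm tall in all, 0.09 kg. Lies base down at the back of one of the bin's two compartments; a 7 mm high rib across the bin's floor, 36 mm behind its front, stops it sliding farther as the bin tilts. Loose; origin at the centre of its underside, z up.
- knob: Round brass furniture knob, 32 mm diameter, 28 mm tall, in the bin's other compartment, to be left in the bin (it may slide or roll over there). Loose; origin at the centre of its underside.
- tray: Flat square wooden tray 200 x 200 mm, rim 14 mm high and 5 mm wide, floor 5 mm above the table. Fixed, left or right of the bin. Origin at the centre of its underside, x and y along its sides.
- board: Light plywood board 180 x 180 x 4 mm with a cork pad 70 x 70 x 2 mm at its centre (top of pad 6 mm above the table). Fixed, on the side opposite to the tray. Origin at the centre of its underside, x and y along its sides.
- bin (a joint): Tilt of the black bin in its grey rack: 0 shut, grows as its top tilts towards the robot, stop at 0.65 rad. Stiff hinge (0.35 N m, 6 N at the tab): stays where left. Axis along the lower front edge, 12 mm above the table. Behind the bin a grey panel 75 mm tall and, on posts, a cross bar over the bin's back edge (118 to 126 mm high, 28 mm deep): no room for a gripper to come down on the parts until the bin is tilted.
- bin_tab (a point): Centre of the bin's front tab, turning with it: x to the bin's back, y along the front, z up. In mm here: tab 8 thick (x), 50 wide, top z=9; front wall equally thick below it, top z=-9; hinge axis x=-4, z=-59; floor z=-54, inside x 4 to 101, y -90 to 90; side walls 50 high, back 60 (outer bottom z=-59); divider at y=0, 4 thick, 30 high, two compartments; floor rib x 32 to 36.
- mug: Blue ceramic mug holding brushes, 72 mm diameter, 90 mm tall (brushes to 175 mm), a bystander not to be disturbed. Loose; origin at the centre of its underside, z up.
Mind the look-alikes: they are no part of the job. There is more than one size of the bracket; the one meant has the size given above.

How it is judged (in metres and radians):
On the way, in this order (a step that is already met when the one before it is completed fails the run):
1. jar, tin and bottle all stand on the tray, the bin still shut (x of jar in the frame of tray between -0.092 and 0.092 m and y of jar in the frame of tray between -0.092 and 0.092 m and z of each of jar, tin, bottle in the frame of tray below 0.012 m and angle between each of jar, tin, bottle's own z axis and vertical below 0.12 rad and x of tin in the frame of tray between -0.092 and 0.092 m and y of tin in the frame of tray between -0.092 and 0.092 m and x of bottle in the frame of tray between -0.092 and 0.092 m and y of bottle in the frame of tray between -0.092 and 0.092 m and value of joint bin below 0.2 rad), for 0.2 s.
2. the bin is tilted forward by more than 0.4 rad (value of joint bin above 0.4 rad), for 0.1 s.
3. the bracket stands on the cork pad (horizontal distance between bracket and board below 0.015 m and z of bracket in the frame of board below 0.01 m and angle between bracket's own z axis and vertical below 0.12 rad), for 0.2 s.
At the end, for the whole second after the job is handed in: The bracket stands base down with its origin within 15 mm of the cork pad's centre; the bin is shut (below 0.06 rad) with the knob inside; jar, tin and bottle stand upright, each within 15 mm of where it stood at the start; all at rest (all of step 3 and value of joint bin below 0.06 rad and distance of each of jar, tin, bottle from where it was at the start of the episode below 0.015 m and angle between each of jar, tin, bottle's own z axis and vertical below 0.1 rad and x of knob in the frame of bin_tab between 0 and 0.105 m and y of knob in the frame of bin_tab between -0.092 and 0.092 m and z of knob in the frame of bin_tab below -0.015 m and linear speed of each of jar, tin, bottle, bracket, knob below 0.03 m/s); the robot touches nothing.
It fails at once if jar, tin or bottle knocked over (tilted more than 0.7 rad) (angle between any of jar, tin, bottle's own z axis and vertical above 0.7 rad).
It fails at once if the brush mug moved by more than 20 mm (distance of mug from where it was at the start of the episode above 0.02 m).
It also fails if it takes over 144 s, if anything falls off the work surface, if the arm or the gripper's body presses on something with over 40 N, if the wrist force passes 120 N, or if a joint passes its speed limit or range.

### The arm

A 6-joint arm with a two-finger parallel gripper is mounted at the origin on the work surface. World frame = base frame: x ahead of the robot, y to its left, z up, the work surface at z = 0. Lengths are in m, angles in degrees, forces in N, time in s.
With the tool pointing down it reaches from about 0.325 to 0.85 m from the base axis. Payload 15.5 kg.
Tool frame: the origin (TCP) lies at the very end of the fingers, on their centre line; the grasp point (between the pads) lies arm.grip_depth behind it (arm.grip_depth is the distance from the TCP to the grasp point, in m); z points along the fingers, y is the line along which they close (so a half turn about z gives the same grasp; the last joint's range is limited). The gripper opens to 91 mm and grips with 3 to 60 N. Pads are 32 mm wide; open, the fingers measure 118 mm over their backs; the gripper's body (76 mm by 178 mm) begins 60 mm behind the grasp point.
Start: joints at [-81.503, 28.281, 77.091, -0, 74.628, -5.472], TCP at [0.151, -0.607, 0.214] pointing down, gripper open.
Joint ranges: [-166.48, 166.48], [-47.26, 123.95], [12.59, 153.08], [-70.14, 250.14], [6.76, 159.57], [-176.63, 176.63]. Speed limits (degrees/s): [108.29, 108.29, 147.25, 172.46, 172.46, 172.46].

### API

Orientations are given as a 3x3 rotation matrix whose columns are the frame's x, y, z axes.
In Python, from rig import arm gives the robot as it stands. Calls block until the motion is done:
- arm.move_to(position, orientation): joint-space move of the TCP to a pose.
- arm.move_l(position, orientation=None, feed=0.15): straight line of the TCP; orientation=None keeps the orientation; feed is the mean speed in m/s.
- arm.move_joints(angles): joint-space move.
- arm.grip(opening): finger opening in m; the grip force is fixed at half the most; returns when the fingers have stopped.
- arm.sleep(seconds).
- arm.solve_ik(position, orientation): joint angles nearest the present ones, or None.
- arm.snapshot(name): name is "side" or "top" or "wrist"; returns the picture (400x640x3 uint8, red, green, blue); there is no depth.
- arm.get_calibration(name): a dict with "intrinsics" (3x3 intrinsics, pixels), "k1" (the pictures are not rectified: a ray, as slopes to the right and down, at radius r is drawn at 1 + k1 r^2 times it, then the intrinsics apply), "cam_to_world" (4x4, takes a point from camera to world coordinates). Camera axes: x right, y down, z forward; pixel columns grow to the right and rows downward; lengths in m; the calibration is good to about 2 mm. A picture is of the moment at which its call begins: read the wrist's pose just before it. get_calibration takes no time and is no camera call; for the wrist camera it gives the pose at the moment of the call.
A pose or a line that the arm cannot do raises arm.Unreachable and nothing moves.
- arm.sign_off(): hands the job in; it is judged then, once.
Readings, each from a call of its own:
- arm.current_t(): time.
- arm.current_joint_positions(): joint angles.
- arm.current_dq(): joint speeds.
- arm.current_tau(): joint torques, N m.
- arm.current_ee_pos(): TCP position.
- arm.current_tool_rot(): TCP orientation.
- arm.current_force(): force on the tool from outside, world axes, zero at the start.
- arm.current_torque(): the same for the moment, N m.
- arm.current_width(): finger opening in m.
- arm.current_grasp_force(): force on a finger pad.
Only numpy, scipy, OpenCV 4.12 (cv2) and the standard library are available. Lean on these libraries where they do the work, as an engineer would, in place of code of your own. Each camera call takes 0.05 s, during which the arm holds its last target. There are 200 camera calls.

## Working session

There is one attempt and no reset: what is moved stays moved. The work goes in short steps, each a Python script; the robot and the scene stay as the last script left them, time stands still between calls to the robot, and variables do not carry over. Pictures are saved under pics/ and viewed, at most 14 in all, crops included, and the job is handed in when it is done.

```bash
ls; mkdir -p pics
cat > h.py <<'E'
import numpy as np, cv2
from rig import arm
def snap(name,fn):
    c=arm.get_calibration(name); im=arm.snapshot(name)
    cv2.imwrite('pics/'+fn+'.png',im[:,:,::-1]); np.save('pics/'+fn+'.npy',c,allow_pickle=True); return im,c
def load(fn):
    return cv2.imread('pics/'+fn+'.png'),np.load('pics/'+fn+'.npy',allow_pickle=True).item()
def ray(c,uv):
    K=np.array(c['intrinsics']);T=np.array(c['cam_to_world'])
    d=np.array([(uv[0]-K[0,2])/K[0,0],(uv[1]-K[1,2])/K[1,1]]);s=d.copy()
    for _ in range(20): s=d/(1+c['k1']*(s@s))
    return T[:3,3],T[:3,:3]@np.array([s[0],s[1],1])
def onz(c,uv,z):
    o,d=ray(c,uv); return o+d*(z-o[2])/d[2]
def proj(c,p):
    K=np.array(c['intrinsics']);T=np.array(c['cam_to_world'])
    q=T[:3,:3].T@(np.array(p)-T[:3,3]); s=q[:2]/q[2]; s=s*(1+c['k1']*(s@s))
    return K[:2,:2]@s+K[:2,2]
def R(deg):  # tool down, tool y (closing) at deg from world x
    a=np.radians(deg); y=np.array([np.cos(a),np.sin(a),0]); z=np.array([0,0,-1.]); return np.column_stack([np.cross(y,z),y,z])
E
python3 - <<'E'
from h import *
for n in('top','side'):
    im,c=snap(n,n+'0'); print(n,c['cam_to_world'],c['k1'],c['intrinsics'])
print(arm.grip_depth,arm.current_tool_rot(),arm.current_t())
E
```

```text
pics
top [[ 0.01330332 -0.99468104  0.10214033  0.56321104]
 [-0.99920329 -0.0170683  -0.03607581  0.01599265]
 [ 0.03762728 -0.10157903 -0.99411563  0.94835825]
 [ 0.          0.          0.          1.        ]] -0.03397811475253757 [[407.92054179   0.         316.41636965]
 [  0.         407.92054179 205.29956333]
 [  0.           0.           1.        ]]
side [[ 0.96256331 -0.21803817  0.16103179  0.4662866 ]
 [-0.2705388  -0.73608863  0.62046941 -0.6745795 ]
 [-0.01675234 -0.64080643 -0.76751969  0.91600151]
 [ 0.          0.          0.          1.        ]] 0.03603885287320689 [[455.08656227   0.         326.05702594]
 [  0.         455.08656227 200.1459696 ]
 [  0.           0.           1.        ]]
0.0188 [[ 9.70416004e-01  2.41438923e-01 -1.61440654e-04]
 [ 2.41438949e-01 -9.70415355e-01  1.12839193e-03]
 [ 1.15773243e-04 -1.13398765e-03 -9.99999350e-01]] 0.1
```

View pics/top0.png

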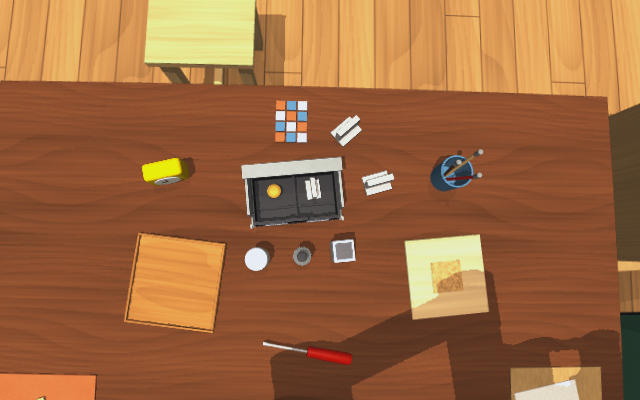

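View pics/side0.png

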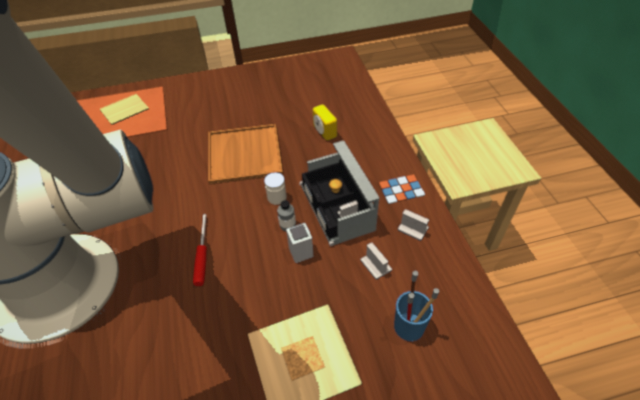

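The top view shows jar (257,259), bottle (302,256), tin (344,251), tray (176,282), board (447,277), bracket (313,188), knob (274,191) and mug (455,170). The side view agrees, with the bin shut. Next I get coarse positions and a closer view of the row and bin from the wrist.

Run:
```python
from h import *
im,c=load('top0')
for n,uv,z in [('jar',(257,259),.07),('bottle',(302.5,256.5),.088),('tin',(344,251),.085),('pad',(447,277),.006),('tray',(176,282),.014),('brk',(313,188),.055),('knob',(274,191),.045),('mug',(453,172),.09),('binFL',(253,226),.062),('binFR',(342,220),.062)]:
    print(n,onz(c,uv,z).round(4))
# wrist view of row and bin
p=onz(c,(300,235),.05)
for r in (-90,90,0):
  q=arm.solve_ik([p[0]-.08,p[1],.36],R(r)); print(r,q)
q=arm.solve_ik([.46,p[1],.36],R(-90))
arm.move_joints(q)
im,c=snap('wrist','w0'); print(c,arm.current_ee_pos(),arm.current_t())
```

```text
jar [0.5364 0.1091 0.07  ]
bottle [0.5434 0.0125 0.088 ]
tin [ 0.5559 -0.0749  0.085 ]
pad [ 0.498  -0.3237  0.006 ]
tray [0.4808 0.295  0.014 ]
brk [ 0.6933 -0.0084  0.055 ]
knob [0.6864 0.0782 0.045 ]
mug [ 0.7292 -0.3109  0.09  ]
binFL [0.6069 0.1205 0.062 ]
binFR [ 0.623  -0.0725  0.062 ]
-90 [-4.62485208e+00  1.20766291e+01  7.93644588e+01 -2.54444375e-14
  8.85589120e+01  8.53751479e+01]
90 [-4.62485208e+00  1.20766291e+01  7.93644588e+01 -2.54444375e-14
  8.85589120e+01 -9.46248521e+01]
0 [-4.62485208e+00  1.20766291e+01  7.93644588e+01 -2.54444375e-14
  8.85589120e+01 -4.62485208e+00]
{'intrinsics': array([[343.03759141,   0.        , 316.59009948],
       [  0.        , 343.03759141, 197.61181759],
       [  0.        ,   0.        ,   1.        ]]), 'k1': -0.03377893742572901, 'cam_to_world': array([[ 5.67028457e-04, -9.63716967e-01, -2.66925619e-01,
         5.35536732e-01],
       [-9.99999829e-01, -5.09123494e-04, -2.86137431e-04,
         1.99841606e-02],
       [ 1.39857394e-04,  2.66925736e-01, -9.63717091e-01,
         5.29496839e-01],
       [ 0.00000000e+00,  0.00000000e+00,  0.00000000e+00,
         1.00000000e+00]])} [0.46010808 0.01807022 0.35982563] 2.675
```

View pics/w0.png

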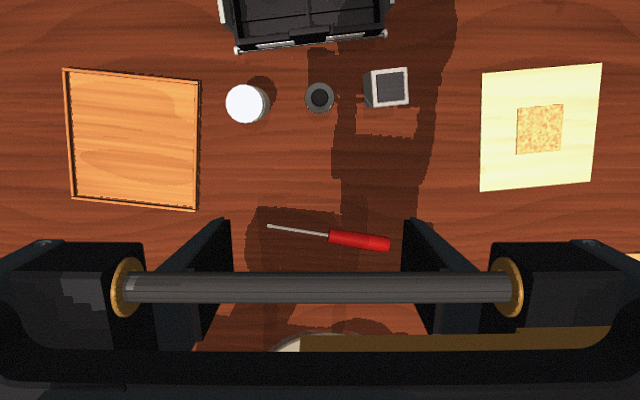

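The wrist view shows the jar (247,104), bottle (319,97), tin (388,88), tray (132,138), pad (540,130) and bin front (315,40). I'll take one more view farther forward, for the bin and a better look at the row.

Run:
```python
from h import *
q=arm.solve_ik([.58,.018,.30],R(-90)); arm.move_joints(q)
im,c=snap('wrist','w1'); print(c['cam_to_world'][:3,3],arm.current_t())
cv2.imwrite('pics/w1c.png',cv2.resize(im[0:250,140:500,::-1],None,fx=2.2,fy=2.2,interpolation=cv2.INTER_CUBIC))
im,c=load('top0'); cv2.imwrite('pics/t0c.png',cv2.resize(im[140:340,110:510],None,fx=2,fy=2,interpolation=cv2.INTER_CUBIC))
```

```text
[0.65555729 0.01964725 0.46898499] 3.325
```

View pics/w1c.png

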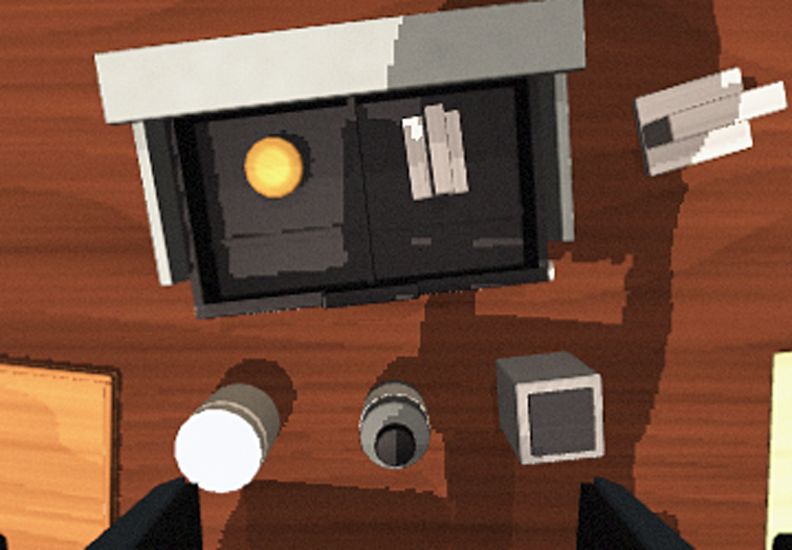

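View pics/t0c.png

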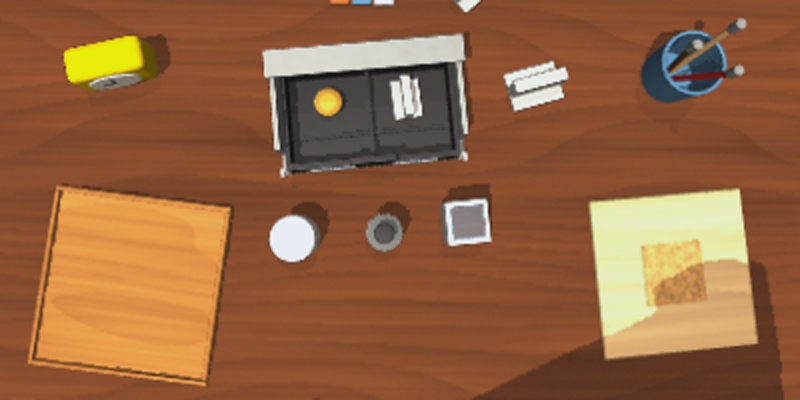

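The enlarged views give clear tops of the row, the tab at crop (323–417, 295) and the bracket web at crop (440,148). Now I'll compute positions and check sizes.

```bash
cat > m.py <<'E'
from h import *
im,c=load('w1'); tp,ct=load('top0')
f=lambda u,v:(u/2.2+140-.27,v/2.2-.27)
g=lambda u,v:(u/2+110-.25,v/2+140-.25)
P=lambda uv,z:onz(c,f(*uv),z).round(4); Q=lambda uv,z:onz(ct,g(*uv),z).round(4)
m=(im.min(2)>225).astype('uint8'); m[:,:200]*=1
n,l,s,ce=cv2.connectedComponentsWithStats(m)
for i in range(1,n):
    if s[i,4]>300: 
        a=onz(c,ce[i],.07); print('white',ce[i].round(1),s[i,4],a.round(4)); r=np.sqrt(s[i,4]/np.pi); print('  r',np.linalg.norm(onz(c,ce[i]+[r,0],.07)-a).round(4))
print('jar',P((219,450),.07),Q((294,238),.07))
print('bottle',P((396,446),.088),Q((384,233),.088))
t=[P(x,.08)[:2] for x in [(513,383),(600,375),(604,456),(522,464)]]
print('tin',np.mean(t,0),[np.linalg.norm(t[i]-t[i-1]).round(4) for i in range(4)],np.degrees(np.arctan2(*(t[1]-t[0])[::-1])),np.degrees(np.arctan2(*(t[2]-t[3])[::-1])),Q((467,222),.083))
print('tab',P((323,297),.08),P((417,291),.08))
print('wall',P((194,312),.062),P((552,274),.062),Q((285,174),.062),Q((465,157),.062))
print('bar front',P((105,122),.126),P((585,67),.126),Q((265,75),.126),Q((466,58),.126))
print('divider',P((351,97),.047),P((376,285),.047))
w=[P(x,.055)[:2] for x in [(427,105),(443,104),(455,191),(438,195)]]
print('web',np.mean(w,0),[np.linalg.norm(w[i]-w[i-1]).round(4) for i in range(4)])
print('web dir',np.degrees(np.arctan2(*(w[2]-w[1])[::-1])))
for nm,cs,z in [('board',[(590,202),(740,188),(757,344),(606,359)],.004),('pad',[(641,244),(702,238),(707,301),(650,306)],.006),('tray',[(57,185),(231,206),(207,384),(29,363)],.014)]:
    b=[Q(x,z)[:2] for x in cs]; print(nm,np.mean(b,0),[np.linalg.norm(b[i]-b[i-1]).round(4) for i in range(4)],np.degrees(np.arctan2(*(b[0]-b[1])[::-1])).round(1))
im,c=load('w0')
for nm,cs,z in [('board',[(481,73),(602,63),(591,184),(480,192)],.004),('tray',[(62,68),(201,79),(197,211),(72,199)],.014)]:
    b=[onz(c,x,z)[:2] for x in cs]; print(nm,np.mean(b,0),[np.linalg.norm(b[i]-b[i-1]).round(4) for i in range(4)],np.degrees(np.arctan2(*(b[0]-b[1])[::-1])).round(1))
E
python3 m.py
```

```text
white [477.9  54.4] 465 [ 0.7075 -0.1569  0.07  ]
  r 0.0135
white [238.7 204.5] 1128 [0.5358 0.1143 0.07  ]
  r 0.0231
jar [0.5361 0.1136 0.07  ] [0.5369 0.1097 0.07  ]
bottle [0.5438 0.0159 0.088 ] [0.5439 0.0141 0.088 ]
tin [ 0.555875 -0.0714  ] [np.float64(0.0452), np.float64(0.0458), np.float64(0.0447), np.float64(0.0444)] -84.6130380648832 -84.05848020624718 [ 0.5564 -0.0735  0.083 ]
tab [0.6205 0.0533 0.08  ] [0.6236 0.0054 0.08  ]
wall [0.611  0.1244 0.062 ] [ 0.6312 -0.0667  0.062 ] [0.6053 0.1221 0.062 ] [ 0.6268 -0.073   0.062 ]
bar front [0.6989 0.141  0.126 ] [ 0.7205 -0.0624  0.126 ] [0.7024 0.1376 0.126 ] [ 0.724  -0.0669  0.126 ]
divider [0.7205 0.0395 0.047 ] [0.6241 0.0268 0.047 ]
web [ 0.69405  -0.007075] [np.float64(0.0447), np.float64(0.0082), np.float64(0.0432), np.float64(0.0091)]
web dir -170.53767779197437
board [ 0.49995 -0.3236 ] [np.float64(0.1803), np.float64(0.1806), np.float64(0.1815), np.float64(0.179)] 95.9
pad [ 0.5007   -0.324425] [np.float64(0.0717), np.float64(0.0729), np.float64(0.0727), np.float64(0.0677)] 96.0
tray [0.481625 0.2968  ] [np.float64(0.1992), np.float64(0.1986), np.float64(0.1988), np.float64(0.1991)] 84.0
board [ 0.49687982 -0.32086484] [np.float64(0.1808), np.float64(0.1814), np.float64(0.1844), np.float64(0.1813)] 95.4
tray [0.47918523 0.29769135] [np.float64(0.1976), np.float64(0.2026), np.float64(0.1998), np.float64(0.2004)] 85.0
```

```bash
cat >> h.py <<'E'
RA=R(-84.); BR=lambda d:R(d)
ROW={'jar':np.array([.536,.1125]),'bottle':np.array([.5438,.015]),'tin':np.array([.556,-.0722])}
tc=np.array([.4805,.2972]); tx=np.array([np.cos(np.radians(-5.5)),np.sin(np.radians(-5.5))])
TR={'jar':tc+.06*tx,'bottle':tc,'tin':tc-.06*tx}
def xfer(a,za,b,zb,up=.125,fast=.35):
    A=lambda p,z:[p[0],p[1],z]
    arm.grip(.075) if abs(arm.current_width()-.075)>.004 else None
    arm.move_to(A(a,za+up-.02),RA); arm.move_l(A(a,za),feed=.2)
    arm.grip(0.0); w=arm.current_width(); 
    arm.move_l(A(a,za+up),feed=.25); arm.move_l(A(b,zb+up),feed=fast); arm.move_l(A(b,zb+.015),feed=.25); arm.move_l(A(b,zb),feed=.05)
    print('w',w,arm.current_width(),'t',arm.current_t(),flush=True)
    arm.grip(.075); arm.move_l(A(b,zb+up-.02),feed=.3)
E
python3 - <<'E'
from h import *
for n in('jar','bottle','tin'): xfer(ROW[n],.026,TR[n],.0325)
snap('top','top1'); im,c=snap('side','side1')
a=cv2.imread('pics/top1.png')[120:340,100:500]; b=cv2.imread('pics/side1.png')[90:310,150:400]
cv2.imwrite('pics/c1.png',np.hstack([a,b])); print(arm.current_t())
E
```

```text
w 0.04928593049900482 0.04923318731431934 t 8.1333
w 0.03945649134093225 0.03927211471960643 t 14.2667
w 0.045765293007825995 0.0458004442446911 t 21.0833
22.3083
```

View pics/c1.png

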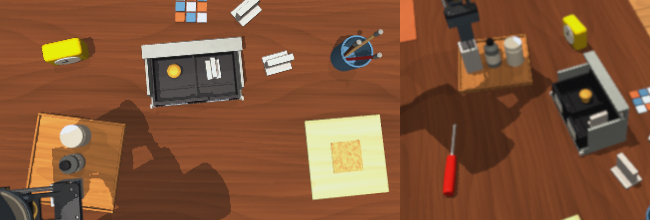

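All three stand upright on the tray and the bin is still shut. Next I tilt the bin by hooking behind the tab with closed fingers.

```bash
cat >> h.py <<'E'
YAW=np.radians(6.2); TAB=np.array([.622,.027,.071])
def B(th):
    c,s=np.cos(YAW),np.sin(YAW); ct,st=np.cos(th),np.sin(th)
    return np.array([[c,-s,0],[s,c,0],[0,0,1]])@np.array([[ct,0,-st],[0,1,0],[st,0,ct]])
HB=np.array([-.004,0,-.059])
def binp(p,th): return TAB+B(0)@HB+B(th)@(np.array(p)-HB)   # tab-frame point -> world at tilt th
def toolR(th): return B(th)@np.diag([1,-1,-1.])
E
python3 - <<'E'
from h import *
p=arm.current_ee_pos(); arm.move_l([p[0],p[1],.2],feed=.4)
arm.grip(0)
h=[.026,0,-.007]
a=binp(h,0); arm.move_to(a+[0,0,.07],toolR(0)); arm.move_l(a,feed=.15)
f0=np.array(arm.current_force()); print('start',f0.round(1))
for th in np.arange(.06,.70,.06):
    arm.move_l(binp(h,th),toolR(th),feed=.1); f=np.array(arm.current_force()); print(th.round(2),(f-f0).round(1),flush=True)
    if np.linalg.norm(f-f0)>20: break
print(arm.current_t()); snap('top','top2'); snap('side','side2')
a=cv2.imread('pics/top2.png')[130:280,220:400]; b=cv2.imread('pics/side2.png')[120:270,270:450]
cv2.imwrite('pics/c2.png',cv2.resize(np.hstack([a,b]),None,fx=2.2,fy=2.2))
E
```

```text
start [ 0.2 -1.1 -0. ]
0.06 [0.1 1.6 0. ]
0.12 [2.  1.2 2.6]
0.18 [3.4 1.1 2.7]
0.24 [3.2 0.9 3.8]
0.3 [2.9 0.3 2.6]
0.36 [0.8 0.5 3.2]
0.42 [1.1 0.4 2. ]
0.48 [1.3 0.7 2.7]
0.54 [4.5 3.6 3.2]Traceback (most recent call last):
  File "<stdin>", line 8, in <module>
rig.Unreachable: the arm cannot follow that straight line within its joint ranges
```

Run:
```python
from h import *
print(arm.current_joint_positions())
k=np.array([.010,0,-.008]); ph=.35
T=lambda th,ph: binp(k,th)+B(ph)@[.016,0,0]
f0=np.array([.2,-1.1,0])
try:
  for th,ph in [(.54,.45),(.56,.38),(.60,.35),(.64,.35),(.67,.35),(.70,.35)]:
    arm.move_l(T(th,ph),toolR(ph),feed=.06); f=np.array(arm.current_force())-f0; print(th,f.round(1),flush=True)
    if np.linalg.norm(f)>20: break
except arm.Unreachable as e: print(e)
print(arm.current_t()); snap('top','top2'); snap('side','side2')
a=cv2.imread('pics/top2.png')[130:280,220:400]; b=cv2.imread('pics/side2.png')[120:270,270:450]
cv2.imwrite('pics/c2.png',cv2.resize(np.hstack([a,b]),None,fx=2.2,fy=2.2))
```

```text
[ -6.91375317  32.4175514  114.12071294  65.45963692   7.5146958
  13.41078043]
the arm cannot follow that straight line within its joint ranges
28.7167
```

View pics/c2.png

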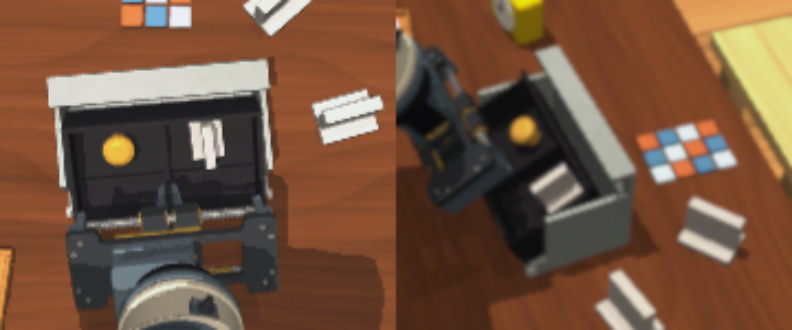

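The bin is tilted about 0.45 rad and the bracket is still near the back of its compartment, web along the bin depth. Joint 5 is near its limit, so I'll pull the tool out, reorient it to a smaller tilt and pull further.

Run:
```python
from h import *
k=np.array([.012,0,-.009]); f0=np.array([.2,-1.1,0])
T=lambda th,ph,k=k: binp(k,th)+B(ph)@[.016,0,0]
for ph in (.2,.3,.4):
  for th in (.45,.6,.7): 
    q=arm.solve_ik(T(th,ph),toolR(ph)); print(ph,th,None if q is None else np.round(q,0))
# retract along tool axis
p=np.array(arm.current_ee_pos()); Rt=np.array(arm.current_tool_rot())
arm.move_l(p-Rt[:,2]*.04+B(.4)@[.004,0,0],feed=.1)
ph=.25
arm.move_to(T(.48,ph)+[.006,0,.05],toolR(ph))
print(np.round(arm.current_joint_positions(),0))
try:
  arm.move_l(T(.42,ph),feed=.1)
  for th in (.48,.54,.60,.64,.67,.70,.73):
    arm.move_l(T(th,ph),toolR(ph),feed=.06); f=np.array(arm.current_force())-f0; print(th,f.round(1),flush=True)
    if np.linalg.norm(f)>20: break
except arm.Unreachable as e: print(e)
p=np.array(arm.current_ee_pos())
arm.move_l(p+[.012,0,.0],feed=.1);arm.move_l(p+[.01,0,.09],feed=.2)
im,c=snap('wrist','w3'); snap('top','top3')
print(arm.current_t(),arm.current_ee_pos()); cv2.imwrite('pics/c3.png',np.hstack([im[:240,160:480,::-1],cv2.resize(cv2.imread('pics/top3.png')[130:250,220:400],None,fx=2,fy=2)]))
```

```text
0.2 0.45 [-4. 34. 96.  3. 39. 77.]
0.2 0.6 [-4. 34. 97.  3. 38. 77.]
0.2 0.7 [-4. 34. 98.  3. 37. 77.]
0.3 0.45 [ -5.  33. 101.   7.  29.  74.]
0.3 0.6 [ -5.  33. 102.   7.  28.  73.]
0.3 0.7 [ -5.  33. 103.   7.  28.  73.]
0.4 0.45 [ -6.  32. 106.  14.  20.  66.]
0.4 0.6 [ -6.  32. 107.  15.  19.  65.]
0.4 0.7 [ -6.  32. 108.  15.  18.  64.]
[-4. 30. 96.  4. 41. 77.]
0.48 [-0.9  0.9  0.2]
0.54 [0.  1.  0.2]
0.6 [3.4 1.4 0.6]
0.64 [6.9 2.1 0.5]
0.67 [8.5 3.3 1.6]
0.7 [8.2 2.9 1.9]
0.73 [8.3 3.1 3.6]
33.4833 [0.62305767 0.02599016 0.15346264]
```

View pics/c3.png

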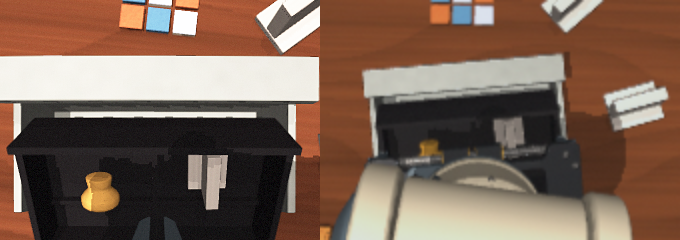

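The bin is tilted further, with the bracket web visible at (208,180) in the wrist crop. I'll back off to a clear view to measure the tilt and bracket.

Run:
```python
from h import *
arm.move_to([.57,.018,.30],R(-84)); im,c=snap('wrist','w4')
cv2.imwrite('pics/c4.png',cv2.resize(im[0:200,190:450,::-1],None,fx=3,fy=3,interpolation=cv2.INTER_CUBIC)); print(arm.current_t())
```

```text
34.225
```

View pics/c4.png

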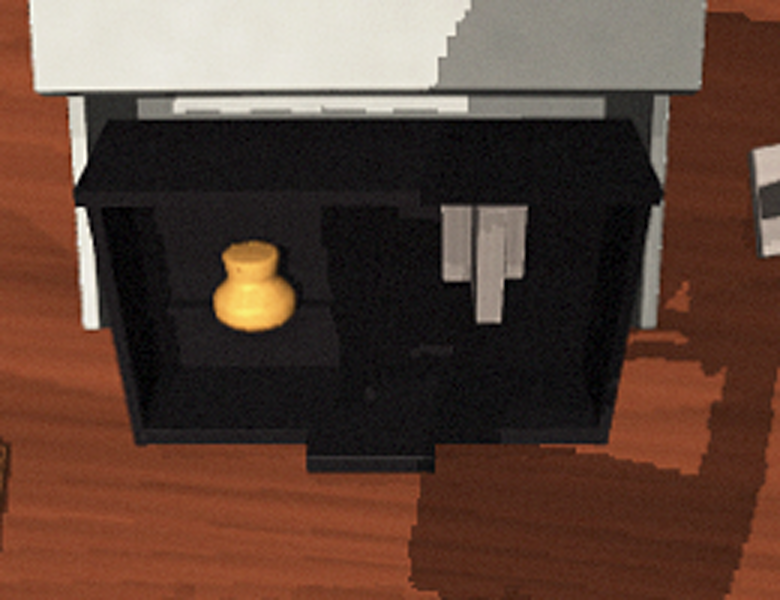

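The view shows the tab's top edge at crop (307–435, 470), the back wall's top at y≈120, the web's top front edge at (488,323) and the base's front edge at y≈278. I fit the tilt from known bin points and cast onto bin planes.

```bash
cat > m2.py <<'E'
from h import *
im,c=load('w4'); f=lambda u,v:np.array([u/3+190-.33,v/3-.33])
cr=lambda p:((proj(c,p)-[190,0]+.33)*3)+[0,-0]
for th in (.45,.5,.55,.6,.65):
    print(th,'tab',cr(binp([-.004,.025,.009],th)).round(0),cr(binp([-.004,-.025,.009],th)).round(0),'wallF',cr(binp([-.004,.09,-.009],th)).round(0),'back',cr(binp([.105,.092,.001],th)).round(0),cr(binp([.105,-.092,.001],th)).round(0),'ribL',cr(binp([.032,.05,-.047],th)).round(0))
def onbin(uv,z,th):
    o,d=ray(c,f(*uv)); n=B(th)[:,2]; p0=binp([0,0,z],th); s=n@(p0-o)/(n@d); p=o+s*d
    return (B(th).T@(p-TAB-B(0)@HB)+HB).round(4)
for th in (.55,.6,.65):
    print(th,'web front',onbin((474,323),-.016,th),onbin((502,323),-.016,th),'base front',onbin((442,279),-.048,th),onbin((526,278),-.048,th),'floor knob',onbin((254,325),-.05,th))
E
python3 m2.py
```

```text
0.45 tab [312. 461.] [442. 460.] wallF [152. 436.] back [ 91. 166.] [660. 165.] ribL [253. 309.]
0.5 tab [313. 468.] [442. 468.] wallF [153. 441.] back [ 90. 182.] [662. 181.] ribL [253. 312.]
0.55 tab [313. 475.] [441. 474.] wallF [154. 446.] back [ 88. 199.] [664. 197.] ribL [253. 316.]
0.6 tab [313. 481.] [441. 481.] wallF [155. 451.] back [ 87. 216.] [665. 214.] ribL [252. 319.]
0.65 tab [314. 487.] [441. 487.] wallF [156. 455.] back [ 86. 234.] [666. 232.] ribL [252. 323.]
0.55 web front [ 0.0479 -0.036  -0.016 ] [ 0.0479 -0.0464 -0.016 ] base front [ 0.0475 -0.0255 -0.048 ] [ 0.048  -0.0584 -0.048 ] floor knob [ 0.0258  0.0503 -0.05  ]
0.6 web front [ 0.0519 -0.0357 -0.016 ] [ 0.0519 -0.046  -0.016 ] base front [ 0.0497 -0.0254 -0.048 ] [ 0.0501 -0.058  -0.048 ] floor knob [ 0.0272  0.0501 -0.05  ]
0.65 web front [ 0.0562 -0.0354 -0.016 ] [ 0.0562 -0.0456 -0.016 ] base front [ 0.0521 -0.0252 -0.048 ] [ 0.0526 -0.0576 -0.048 ] floor knob [ 0.0289  0.0498 -0.05  ]
```

Tilt ≈0.55 rad from back wall, tab and the web/base agreement. The bracket sits at bin x≈0.070, y≈-0.041, unrotated. Grasp next.

Run:
```python
from h import *
th=.55; g=np.array([.0698,-.0413,-.043])
ok=None
for ph in (.55,.5,.45,.4,.35):
    off=B(ph)@[0,0,.0188]; gp=binp(g+[0,0,.0188],th)-off   # keep grasp point
    qs=[arm.solve_ik(gp+B(ph)@[0,0,d],toolR(ph)) for d in(0,.03,.07,.1)]
    print(ph,gp.round(3),[None if q is None else np.round(q,0)[3:5] for q in qs])
    if ok is None and all(q is not None and q[4]>13 for q in qs): ok=ph,gp
ph,gp=ok; print('use',ph)
up=B(ph)@[0,0,1.]
arm.grip(.036); arm.move_to(gp+up*.10,toolR(ph))
arm.move_l(gp+up*.03,feed=.15); arm.move_l(gp,feed=.05); print('F',np.round(arm.current_force(),1))
arm.grip(0); print('w',arm.current_width(),arm.current_grasp_force(),arm.current_t())
arm.move_l(gp+up*.012,feed=.05);print(arm.current_width(),np.round(arm.current_force(),1))
arm.move_l(gp+up*.08,feed=.15)
p=np.array(arm.current_ee_pos()); arm.move_l([p[0]-.03,p[1],.26],feed=.25)
print(arm.current_width(),arm.current_t())
open('ph.txt','w').write(str(ph))
im,c=snap('wrist','w5');snap('side','side5'); 
cv2.imwrite('pics/c5.png',np.hstack([im[:300,150:490,::-1],cv2.imread('pics/side5.png')[:300,200:500]]))
```

```text
0.55 [ 0.677 -0.009  0.064] [array([50., 11.]), array([43., 13.]), array([36., 16.]), array([31., 18.])]
0.5 [ 0.676 -0.009  0.064] [array([31., 15.]), array([28., 17.]), array([24., 20.]), array([22., 23.])]
0.45 [ 0.675 -0.009  0.063] [array([21., 19.]), array([19., 21.]), array([17., 25.]), array([16., 28.])]
0.4 [ 0.674 -0.009  0.063] [array([15., 24.]), array([14., 26.]), array([12., 30.]), array([12., 33.])]
0.35 [ 0.673 -0.009  0.063] [array([11., 28.]), array([10., 31.]), array([ 9., 35.]), array([ 9., 38.])]
use 0.5
F [-0.4  0.1 -0.2]
w 0.009507934349682591 30.000588297843933 37.825
0.00976244441505855 [-0.4  0.1 -0.3]
0.009543673794012407 39.4833
```

View pics/c5.png

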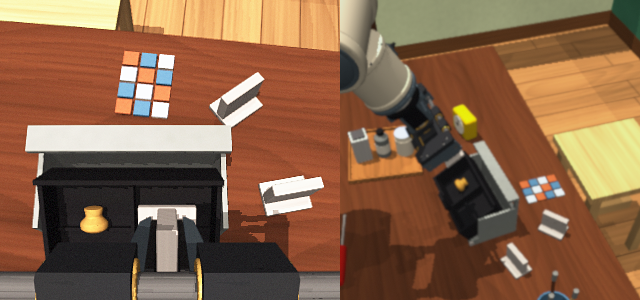

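The bracket is held by its web. Placing it on the pad centre.

Run:
```python
from h import *
ph=-.05; P=np.array([.499,-.323,.006+.0298])-B(ph)@[0,0,.0188]
arm.move_to(P+[0,0,.08],toolR(ph)); arm.move_l(P+[0,0,.012],feed=.15); arm.sleep(.2); f0=np.array(arm.current_force())
for d in np.arange(.010,-.0061,-.002):
    arm.move_l(P+[0,0,d],feed=.03); f=np.array(arm.current_force())-f0
    if f[2]>3: break
print(d,f.round(1),arm.current_width())
arm.grip(.036); arm.move_l(P+[0,0,.1],feed=.2)
print(arm.current_t())
arm.move_to([.42,-.322,.28],R(-84)); im,c=snap('wrist','w6')
cv2.imwrite('pics/c6.png',cv2.resize(im[0:220,200:480,::-1],None,fx=2,fy=2))
```

```text
0.0 [-3.4  0.6  9.7] 0.00992465450804665
44.475
```

View pics/c6.png

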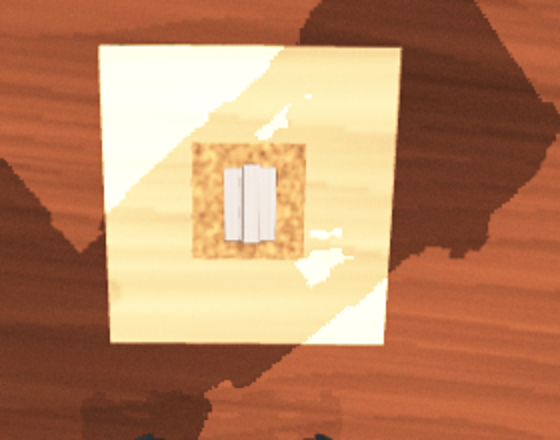

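The bracket stands within about 2 mm of the pad centre. Now I shut the bin by pushing the tab from the front.

Run:
```python
from h import *
W=lambda x,z: binp([x,0,0],0)*[1,1,0]+[0,0,z]
arm.grip(0); p=arm.current_ee_pos()
arm.move_to(W(-.085,.16),toolR(0)); arm.move_l(W(-.085,.05),feed=.2); f0=np.array(arm.current_force())
for x in list(np.arange(-.07,-.0239,.008))+list(np.arange(-.023,-.006,.0015)):
    arm.move_l(W(x,.05),feed=.08); f=np.array(arm.current_force())-f0; print(round(x,4),f.round(1),flush=True)
    if f[0]<-18: break
arm.move_l(W(x-.03,.05),feed=.15); arm.move_l(W(x-.03,.16),feed=.3)
arm.move_to([.56,.018,.30],R(-84)); im,c=snap('wrist','w7'); print(arm.current_t())
cv2.imwrite('pics/c7.png',cv2.resize(im[0:220,170:470,::-1],None,fx=2.4,fy=2.4))
for th in (0,.03,.06): print(th,[((proj(c,binp(q,th))-[170,0]+.3)*2.4).round(0) for q in ([-.004,.025,.009],[-.004,-.025,.009],[.101,.09,.001],[.101,-.09,.001])])
```

```text
-0.07 [-0.4 -0.5 -0.8]
-0.062 [-0.5  0.9 -1. ]
-0.054 [-0.1  0.3 -0.9]
-0.046 [ 0.5 -0.6 -1.7]
-0.038 [ 0.3 -1.1 -1. ]
-0.03 [-0.4 -0.6 -0.7]
-0.023 [ 0.7 -0.2 -1.2]
-0.0215 [-5.4 -0.8  1.5]
-0.02 [-13.1  -3.1   9.2]
-0.0185 [-21.4  -5.3  17.1]
52.1917
0 [array([297., 285.]), array([406., 285.]), array([147.,  42.]), array([555.,  41.])]
0.03 [array([297., 290.]), array([406., 289.]), array([145.,  45.]), array([557.,  44.])]
0.06 [array([297., 294.]), array([406., 294.]), array([144.,  48.]), array([558.,  47.])]
```

View pics/c7.png

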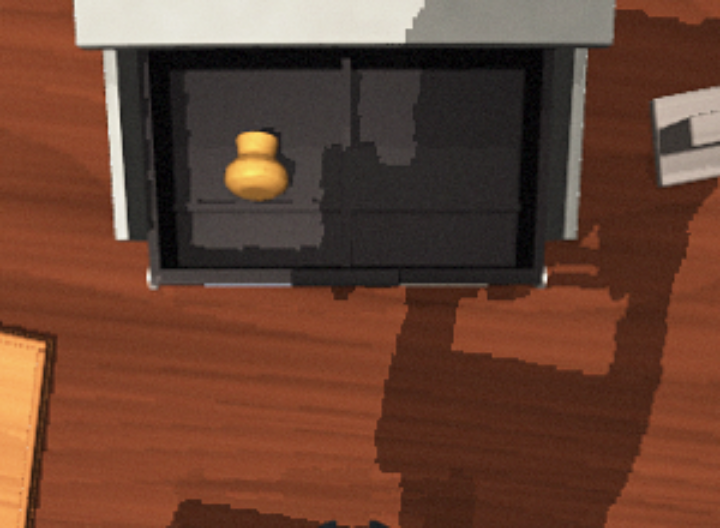

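The bin looks shut, with the tab's front edge at y≈285 against a predicted 285 for zero tilt and the knob inside. I'll confirm by comparing top views before refilling the row.

Run:
```python
from h import *
t=TR['tin']; arm.move_to([t[0],t[1],.15],RA); arm.grip(.075)
snap('top','top8'); a=cv2.imread('pics/top0.png')[150:235,235:355]; b=cv2.imread('pics/top8.png')[150:235,235:355]
cv2.imwrite('pics/c8.png',cv2.resize(np.hstack([a,b]),None,fx=3.3,fy=3.3,interpolation=cv2.INTER_NEAREST)); print(arm.current_t())
```

```text
54.75
```

View pics/c8.png

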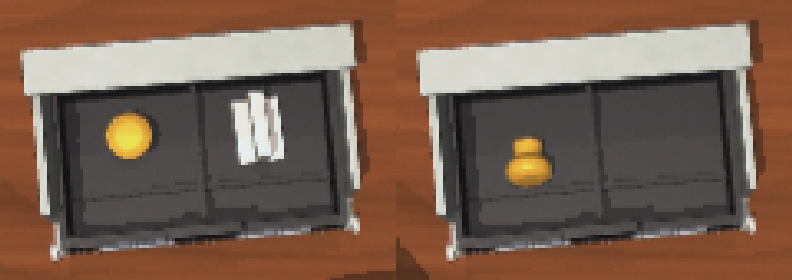

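The bin matches the start picture, so it is shut, and the knob lies inside. Returning the tin, bottle and jar.

Run:
```python
from h import *
for n in('tin','bottle','jar'): xfer(TR[n],.0315,ROW[n],.0268)
p=arm.current_ee_pos(); arm.move_l([p[0],p[1],.22],feed=.3)
arm.move_to([.45,.30,.30],RA); arm.sleep(.3)
snap('top','top9'); snap('side','side9')
a=cv2.imread('pics/top0.png')[150:330,225:485]; b=cv2.imread('pics/top9.png')[150:330,225:485]
s=cv2.imread('pics/side9.png')[140:390,200:460]; s0=cv2.imread('pics/side0.png')[140:390,200:460]
cv2.imwrite('pics/c9.png',cv2.resize(np.vstack([np.hstack([a,b]),np.hstack([s0,s])]),None,fx=1.35,fy=1.35)); print(arm.current_t(),np.round(arm.current_force(),1))
```

```text
w 0.0455588562710682 0.04549946086578643 t 59.2083
w 0.03954149019980076 0.03937078652853943 t 65.7167
w 0.04890989977116762 0.04907371191383247 t 71.5333
74.35 [0.5 0.1 0.2]
```

View pics/c9.png

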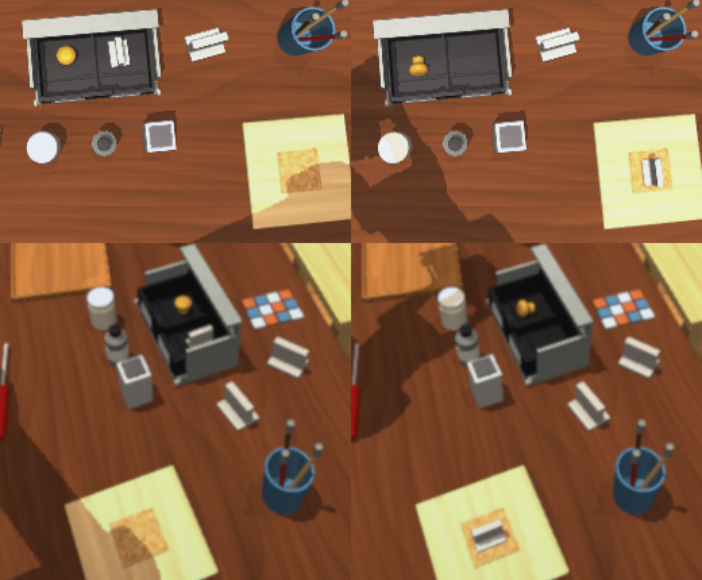

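The before and after views match: jar, bottle and tin are at their original pixels, the bin is shut, the bracket is on the pad and the mug is unmoved.

```bash
python3 -c "
from rig import arm
print(arm.sign_off())"
```

```text
the job is handed in; nothing more can be done
None
```

I handed the job in at about 74 s: the bracket stands on the cork pad, the bin is shut with the knob inside (now lying on its side), jar, tin and bottle are back upright where they stood, and the mug is untouched; this is judged from the camera pictures, as sign-off returned no verdict.

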